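# Find and press the concealed pod-drawer release

## Task

The used-pod drawer under the coffee corner's cup-rest deck is shut, and its release is hidden: one of the six identical round pads flush in the deck gives under a light push, the others are fixed. Feel the pads from above with the fingertips, without leaning hard on the deck, press the one that gives until the drawer springs open by itself, then move clear. Do not pull the drawer or touch it with the fingers, and leave the cup, mug and jar standing where they are.

Things in the scene. Friction and masses are not known exactly. Their poses are not given: they have to be found in the camera images.
- unit: Cup-rest base unit, fixed to the counter: black box 200 (x) by 270 (y) by 100 mm high with a flat aluminium top deck and the drawer in its -x face. Origin: centre of its underside, on the counter; z up. The fingers dent it if they push with more than 45 N.
- deck_mid (a point): Middle of the deck, 100 mm above the counter; axes as the unit. Six identical dark grey round pads, each with a thin ring line, 52 mm across, lie flush in 53 mm rigid-edged holes, centred at x = -38 or +38, y = -76, 0 or +76 mm from here. Five are rigid, one is the release: which differs each time and cannot be seen. To follow it down, closed fingertips must be well inside its circle.
- release (a joint): Travel of the release pad straight down, in m: 0 flush at rest, 0.005 fully home. A spring resists with about 1.6 N at the start of travel and 5.6 N fully home; it rises again when let go. The catch lets the drawer go at 0.0035 to 0.004.
- drawer (a joint): Travel of the drawer, in m: 0 shut, 0.05 fully open. It is sprung: held shut by the catch until the release is pressed, then it slides out by itself within about a second, and stays out.
- drawer_front (a point): Middle of the upper edge of the drawer's plain grey handleless front (242 mm wide, 68 mm high), 77 mm above the counter; it moves out 50 mm along the unit's -x when the drawer opens.
- takeaway_cup: Red rigid takeaway cup, 80 mm across the rim, 100 mm high, standing loose beside the unit (its +y side); origin at the centre of its foot.
- mug: White mug, 80 mm across, 90 mm high, with a handle, standing loose beside the unit (its -y side); origin at the centre of its foot.
- bean_jar: Amber jar of beans with a light wooden cap, 76 mm across, 110 mm high, standing loose behind the unit (its +x side); origin at the centre of its foot.
There are look-alikes about, which are no part of the job. There is more than one size of the takeaway_cup; the job needs the smaller. Leave any green look-alike of the bean_jar alone.

How it is judged (in metres and radians):
On the way, in this order (a step that is already met when the one before it is completed fails the run):
1. the release pad is pressed in by more than 3 mm (value of joint release above 0.003 m), for 0.02 s.
2. the drawer has sprung open by more than 40 mm (value of joint drawer above 0.04 m), for 0.2 s.
At the end, for the whole second after the job is handed in: The drawer stands open by more than 40 mm, the release pad has risen to within 1.5 mm of flush, and the cup, mug and jar stand upright within 20 mm of where they started (value of joint drawer above 0.04 m and value of joint release below 0.0015 m and distance of each of takeaway_cup, mug, bean_jar from where it was at the start of the episode below 0.02 m and angle between each of takeaway_cup, mug, bean_jar's own z axis and vertical below 0.15 rad); the robot touches nothing.
It fails at once if the fingers push or pull the drawer (more than 1 N) (contact force between the fingers and drawer above 1 N).
It fails at once if the fingers press on something with more than 45 N (contact force between the fingers and anything else above 45 N).
It fails at once if the cup, mug or jar is moved by more than 20 mm, lifted or tipped (distance of any of takeaway_cup, mug, bean_jar from where it was at the start of the episode above 0.02 m or angle between any of takeaway_cup, mug, bean_jar's own z axis and vertical above 0.3 rad).
It also fails if it takes over 58 s, if anything falls off the work surface, if the arm or the gripper's body presses on something with over 40 N, if the wrist force passes 120 N, or if a joint passes its speed limit or range.

## Robot

A 6-joint arm with a two-finger parallel gripper is mounted at the origin on the work surface. World frame = base frame: x ahead of the robot, y to its left, z up, the work surface at z = 0. Lengths are in m, angles in degrees, forces in N, time in s.
With the tool pointing down it reaches from about 0.35 to 0.775 m from the base axis. Payload 7.3 kg.
Tool frame: the origin (TCP) lies midway between the tips of the shut fingers; the grasp point (between the pads) lies behind it (bot.tcp_to_grasp is the x of the grasp point in the tool frame, in m); x points along the fingers, z is the direction in which the jaws open and shut, and the axes are right-handed (so a half turn about x gives the same grasp; the last joint's range is limited). The gripper opens to 92 mm and grips with 3 to 60 N. Pads are 19 mm wide; open, the fingers measure 130 mm over their backs; the gripper's body (75 mm by 190 mm) begins 47 mm behind the grasp point.
Start: joints at [65.546, 19.595, 87.324, -0, 73.075, -8.365], TCP at [0.145, 0.504, 0.227] pointing down, gripper open.
Joint ranges: [-145.02, 145.02], [-44.19, 115.74], [2.07, 154.8], [-57.11, 237.11], [16.16, 152.29], [-177.93, 177.93]. Speed limits (degrees/s): [147.25, 147.25, 180, 180, 180, 180].

## Interface

Orientations are given as a 3x3 rotation matrix whose columns are the frame's x, y, z axes.
In Python, from plant import status, optics, job, nets, bot gives the robot as it stands.
- The arm moves only by the tool move_arm, never from a script. Its argument "motion" is a list of rows, each a list of 7 numbers: the shift along the tool's x, y, z as a fraction of full scale, then the turn, a rotation vector about the tool's x, y, z as a fraction of full scale, then the opening, from 0 (shut) to 1 (fully open). A call has 1 to 12 rows; each row is the pose to reach, as a shift and turn from the pose measured when the call began, along the tool's axes at that moment; what a row does not reach only later rows make up. Full scale, the value 1, is 0.1 m for a shift and 0.5 rad for a turn. A row lasts 1/8 s, in which the tool goes at most 62.5 mm and 10.7 degrees, less where a joint would pass 70% of its speed; a pose out of reach is approached as far as the arm can. A call with a number of a shift or a turn outside -1 to 1 is refused whole. A call with a gripper value outside its range is refused whole. The fingers move at their own pace and stop on an object; the grip force is fixed at half the most. Time passes only in rows, so rows that repeat a pose let the fingers close. It gives the time, the measured TCP pose, the force and the opening at its end, in the units of the state.
- status.read_state(): the state, without advancing time (a new reading comes with each control period).
- optics.grab_frame(name): name is "side" or "top"; returns the picture (480x640x3 uint8, blue, green, red); there is no depth.
- optics.calibration(name): a dict with "fov_y" (degrees; the focal length in pixels is half the picture's height over the tangent of half this angle, whatever the lens; pixels are square), "cx", "cy" (the principal point, pixels), "k1" (the pictures are not rectified: a ray, as slopes to the right and down, at radius r is drawn at 1 + k1 r^2 times it, then the intrinsics apply), "cam_to_world" (4x4, takes a point from camera to world coordinates). Camera axes: x right, y up, looking along -z (the intrinsics and any distortion apply to the point x, -y, -z); pixel columns grow to the right and rows downward; lengths in m; the calibration is good to about 2 mm. A picture is of the moment at which its call begins. calibration takes no time and is no camera call.
- job.job_done(): hands the job in, once; it reports no verdict.
Trained networks look in the newest picture that a camera, given by its name, has taken for a name from the list of things; names that differ only in an ending like _2 or _b are one class to them, and where a whole thing is asked for, a point or a joint stands for the part that bears it (a point fixed in the world has none). Each returns a list of dicts, best first, with "score" (0 to 1); they miss things now and then, are a little off and sometimes report something else, mostly with a low value. They report only what shows in the picture. A call takes as long as a camera call. They do not tell look-alikes from the thing itself.
- nets.regions_of(camera, label): "pixels" (480x640 bool, what is visible of it).
- nets.landmark_of(camera, label): "centre" ([x, y, z] in m, in world coordinates, good to about 4 mm: a listed point, or the origin of a listed thing).
The state is a dict: "t": time; "q": joint angles; "joint_velocities": joint speeds; "tau": joint torques, N m; "tcp_pos": TCP position; "ee_rot": TCP orientation; "wrist_force": force on the tool from outside, world axes, zero at the start; "ft_torque": the same for the moment, N m; "gripper_width": finger opening in m.
Only numpy, scipy, OpenCV 4.12 (cv2) and the standard library are available. Lean on these libraries where they do the work, as an engineer would, in place of code of your own. Each camera call takes 0.05 s, during which the arm holds its last target. There are 200 camera calls.

## Working session

There is one attempt and no reset: what is moved stays moved. The work goes in short steps, Python scripts to look and compute and a tool call to move; the robot and the scene stay as the last step left them, time stands still between calls to the robot, and variables do not carry over. Pictures are saved under pics/ and viewed, about 8 in all and at most 12, crops included, and the job is handed in when it is done.

Besides the shell and the picture viewer there is one more tool, called after "Request:" as name(argument=value, ...), one argument or row to a line, values as JSON. move_arm: Moves the arm, as the interface text tells. Its arguments: {"type":"object","properties":{"motion":{"type":"array","items":{"type":"array","items":{"type":"number"}}}},"required":["motion"]}

```bash
mkdir -p pics; ls
python3 - <<'E'
from plant import status, optics, job, nets, bot
import cv2, numpy as np
np.set_printoptions(precision=4,suppress=True)
for c in ("top","side"):
    f=optics.grab_frame(c); cv2.imwrite(f"pics/{c}0.png",f)
    k=optics.calibration(c); print(c,k)
    for n in ("deck_mid","unit","drawer_front","takeaway_cup","mug","bean_jar"):
        print(n,[(round(d["score"],2),np.round(d["centre"],4).tolist()) for d in nets.landmark_of(c,n)[:4]])
s=status.read_state(); print(s, bot.tcp_to_grasp)
E
```

```text
pics
top {'fov_y': 52.04398677586017, 'cx': 315.01167872206594, 'cy': 249.01205964099657, 'k1': 0.04430563846386444, 'cam_to_world': array([[-0.0201,  0.9885, -0.15  ,  0.4185],
       [-0.9995, -0.0233, -0.0195,  0.0317],
       [-0.0228,  0.1496,  0.9885,  1.2507],
       [ 0.    ,  0.    ,  0.    ,  1.    ]])}
deck_mid [(0.8, [0.5638, -0.0476, 0.0985]), (0.48, [0.7058, 0.0156, 0.0015])]
unit [(0.91, [0.5664, -0.0462, -0.0005])]
drawer_front [(0.42, [0.4687, -0.0725, 0.0778])]
takeaway_cup [(0.83, [0.6741, 0.2852, 0.005]), (0.82, [0.5638, 0.1629, -0.0039])]
mug [(0.97, [0.6675, -0.3057, 0.0002])]
bean_jar [(0.97, [0.7054, 0.0117, -0.0008]), (0.87, [0.785, 0.1338, -0.0016])]
side {'fov_y': 56.71939180503586, 'cx': 320.27891819228563, 'cy': 240.48049487844213, 'k1': -0.06604809551421809, 'cam_to_world': array([[ 0.9616,  0.214 , -0.1718,  0.4166],
       [-0.2743,  0.766 , -0.5813, -0.5668],
       [ 0.0072,  0.6062,  0.7953,  0.8979],
       [ 0.    ,  0.    ,  0.    ,  1.    ]])}
deck_mid [(0.57, [0.5659, -0.0467, 0.1016])]
unit [(0.87, [0.5619, -0.0462, -0.0003])]
drawer_front [(0.63, [0.4704, -0.0724, 0.0784])]
takeaway_cup [(0.62, [0.5529, 0.1645, -0.0012]), (0.56, [0.6734, 0.2832, -0.0012])]
mug [(0.96, [0.6658, -0.3047, 0.0037])]
bean_jar [(0.66, [0.7803, 0.1349, -0.0007]), (0.65, [0.7102, 0.0105, 0.0037])]
{'t': 0.7, 'q': array([65.548 , 19.5934, 87.3269, -0.0005, 73.0765, -8.3665]), 'joint_velocities': array([-0.0182, -0.0361, -0.0749,  0.0339, -0.0365, -0.0086]), 'tau': array([  0.0004, -43.1022, -24.4446,   0.0719,   0.0483,   0.0001]), 'tcp_pos': array([0.1455, 0.5044, 0.2267]), 'ee_rot': array([[ 0.    , -0.9609,  0.2771],
       [ 0.    ,  0.2771,  0.9609],
       [-1.    , -0.    ,  0.0001]]), 'wrist_force': array([-0.0979,  0.2872,  0.5769]), 'ft_torque': array([-0.0593, -0.048 , -0.0195]), 'gripper_width': 0.09184064302747647} -0.0188
```

View pics/top0.png

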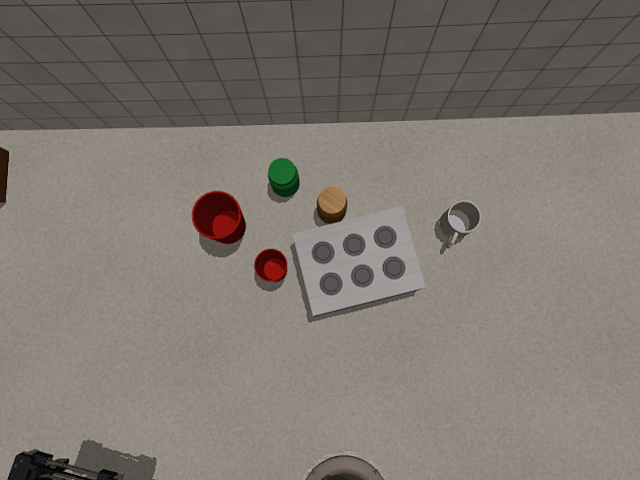

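View pics/side0.png

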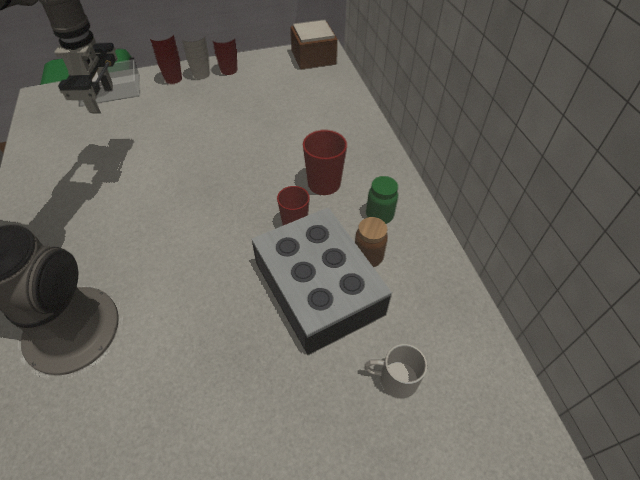

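Top view: six pads at about (323,252), (354,244), (385,236), (331,284), (362,275), (394,267). The small red cup is at (271,265), the jar with the wooden cap at (332,205) and the mug at (462,218). The side view agrees, with the drawer front facing the robot. Next I refine the pad centres.

```bash
cat > h.py <<'E'
import numpy as np, cv2
from scipy.optimize import least_squares
from plant import status, optics
def K(c):
    k=optics.calibration(c); f=240/np.tan(np.radians(k["fov_y"]/2)); return k,f
def proj(c,P):
    k,f=K(c); T=np.linalg.inv(np.array(k["cam_to_world"])); p=P@T[:3,:3].T+T[:3,3]
    s=np.c_[p[:,0]/-p[:,2],-p[:,1]/-p[:,2]]; s=s*(1+k["k1"]*(s**2).sum(1))[:,None]
    return s*f+[k["cx"],k["cy"]]
G=np.array([[x,y] for x in(.038,-.038) for y in(.076,0,-.076)])
def pads(v):
    c,s=np.cos(v[2]),np.sin(v[2]); return np.c_[G@np.array([[c,s],[-s,c]])+v[:2],np.full(6,.1)]
def refine(c,img,guess,r=17):
    g=img.max(2); out=[]
    for u,v in guess:
        u0,v0=int(u)-r,int(v)-r; w=g[v0:v0+2*r+1,u0:u0+2*r+1]
        t,m=cv2.threshold(w,0,255,cv2.THRESH_BINARY_INV+cv2.THRESH_OTSU)
        m=cv2.morphologyEx(m,cv2.MORPH_CLOSE,np.ones((5,5)))
        n,l,st,ce=cv2.connectedComponentsWithStats(m); L=l[r,r]; out.append([u0+ce[L][0],v0+ce[L][1]]); print(st[L],end='')
    print(); return np.array(out)
E
python3 - <<'E'
from h import *
np.set_printoptions(precision=4,suppress=True)
I={c:cv2.imread(f"pics/{c}0.png") for c in("top","side")}
g={"top":[(323,252),(354,244),(385,236),(331,284),(362,275),(394,267)],"side":[(317,234),(334,258),(352,284),(287,246),(303,271),(320,299)]}
o={c:refine(c,I[c],g[c],15 if c=="top" else 15) for c in g}
print(o)
for cs in(["top"],["side"],["top","side"]):
    r=least_squares(lambda v:np.concatenate([(proj(c,pads(v))-o[c]).ravel() for c in cs]),[.565,-.047,.2])
    print(cs,r.x,np.degrees(r.x[2]),np.abs(r.fun).max())
print(pads(r.x))
s=status.read_state();print(s["tcp_pos"])
E
```

```text
[  4   5  23  22 395][  4   5  22  22 393][  4   5  23  22 401][  3   3  24  23 406][  4   5  23  22 408][  3   5  24  22 405]
[  4   6  23  18 340][  3   5  24  20 383][  0   4  28  22 442][  4   6  24  20 359][  3   6  25  20 405][  0   4  28  23 470]
{'top': array([[322.5975, 252.281 ],
       [353.5649, 244.3969],
       [384.7805, 236.5636],
       [330.5099, 283.33  ],
       [362.    , 275.473 ],
       [393.3951, 267.4889]]), 'side': array([[317.1088, 233.6   ],
       [333.5849, 257.517 ],
       [351.4231, 283.6199],
       [287.1058, 246.5237],
       [302.8543, 271.4963],
       [319.5511, 298.7426]])}
['top'] [ 0.565  -0.0457  0.2264] 12.969773257915014 0.09506728161528599
['side'] [ 0.567  -0.0453  0.2222] 12.72961043584955 0.16554888020220915
['top', 'side'] [ 0.566  -0.0456  0.2245] 12.865022470841852 0.5235420848485717
[[ 0.5862  0.0369  0.1   ]
 [ 0.6031 -0.0372  0.1   ]
 [ 0.62   -0.1112  0.1   ]
 [ 0.5121  0.02    0.1   ]
 [ 0.529  -0.0541  0.1   ]
 [ 0.5459 -0.1282  0.1   ]]
[0.1455 0.5044 0.2267]
```

Request:
move_arm(
  motion=[
    [0,-0.5,-0.37,0,0,0,0],
    [0,-0.97,-0.73,0,0,0,0],
    [0,-0.97,-0.73,0,0,0,0],
  ],
)

```text
t: 1.08
tcp_pos: [0.2203, 0.4051, 0.227]
ee_rot: [[0.001, -0.96, 0.282], [-0.0, 0.282, 0.96], [-1.0, -0.001, -0.0]]
wrist_force: [0.9, -0.4, 0.5]
gripper_width: 0.0668
```

Request:
move_arm(
  motion=[
    [0,-0.5,-0.37,0,0,0,0],
    [0,-0.97,-0.73,0,0,0,0],
    [0,-0.97,-0.73,0,0,0,0],
  ],
)

```text
t: 1.45
tcp_pos: [0.2948, 0.3057, 0.2273]
ee_rot: [[0.001, -0.958, 0.287], [-0.001, 0.287, 0.958], [-1.0, -0.001, -0.0]]
wrist_force: [0.1, 0.7, -0.3]
gripper_width: 0.0364
```

Request:
move_arm(
  motion=[
    [0,-0.5,-0.37,0,0,0,0],
    [0,-0.97,-0.73,0,0,0,0],
    [0,-0.97,-0.73,0,0,0,0],
  ],
)

```text
t: 1.82
tcp_pos: [0.3686, 0.2066, 0.2275]
ee_rot: [[0.002, -0.957, 0.292], [-0.0, 0.292, 0.957], [-1.0, -0.002, 0.0]]
wrist_force: [-0.1, 0.9, 0.1]
gripper_width: 0.0066
```

Request:
move_arm(
  motion=[
    [0,-0.5,-0.37,0,0,0,0],
    [0,-0.97,-0.73,0,0,0,0],
    [0,-0.97,-0.73,0,0,0,0],
  ],
)

```text
t: 2.2
tcp_pos: [0.4417, 0.1079, 0.2275]
ee_rot: [[0.002, -0.956, 0.295], [-0.0, 0.295, 0.956], [-1.0, -0.002, 0.001]]
wrist_force: [-0.9, 1.2, -0.4]
gripper_width: 0.0008
```

Request:
move_arm(
  motion=[
    [0,-0.6,-0.4,0,0,0,0],
    [0,-0.93,-0.63,0,0,0,0],
    [0.4,-0.93,-0.63,0,0,0,0],
    [0.8,-0.93,-0.63,0,0,0,0],
    [1.0,-0.93,-0.63,0,0,0,0],
    [1.0,-0.93,-0.63,0,0,0,0],
  ],
)

```text
t: 2.95
tcp_pos: [0.5108, 0.0232, 0.1263]
ee_rot: [[-0.002, -0.956, 0.292], [0.001, 0.292, 0.956], [-1.0, 0.002, 0.001]]
wrist_force: [-0.4, 0.2, 0.4]
gripper_width: 0.0
```

```bash
cat > go.py <<'E'
import sys
from h import *
P=pads([.566,-.0455,.2245]); s=status.read_state()
for i in map(int,sys.argv[1:]):
    d=s["ee_rot"].T@(np.r_[P[i,:2],.1]-s["tcp_pos"]); print(i,"tool delta fractions",np.round(d*10,3))
print(s["tcp_pos"].round(4),s["wrist_force"].round(2),s["t"])
E
python3 go.py 3
python3 - <<'E'
from h import *
cv2.imwrite("pics/s1.png",cv2.resize(optics.grab_frame("side")[160:360,200:440],None,fx=3,fy=3))
E
```

```text
3 tool delta fractions [ 0.263 -0.021 -0.026]
[0.5108 0.0232 0.1263] [-0.4   0.24  0.37] 2.95
```

View pics/s1.png

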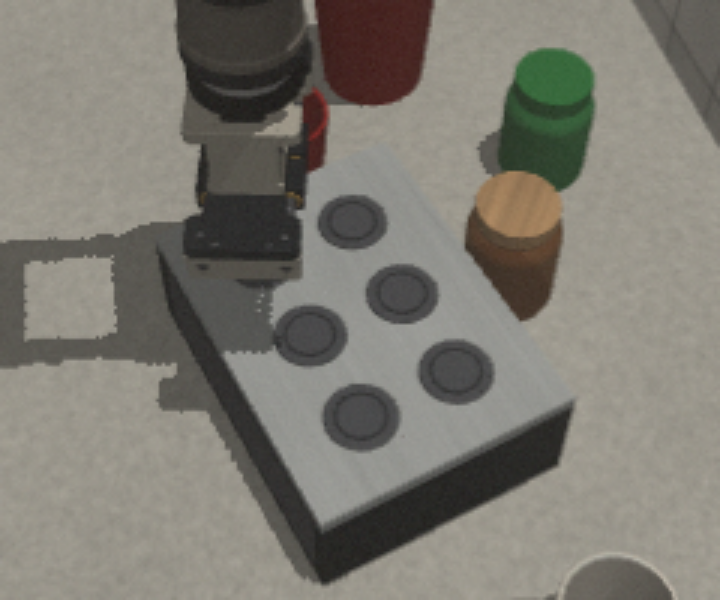

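The gripper, at crop (240,240), is over the near-left pad. The deck and neighbours are undisturbed.

Request:
move_arm(
  motion=[
    [0.1,-0.02,-0.03,0,0,0,0],
    [0.22,-0.02,-0.03,0,0,0,0],
    [0.23,-0.02,-0.03,0,0,0,0],
    [0.24,-0.02,-0.03,0,0,0,0],
    [0.25,-0.02,-0.03,0,0,0,0],
    [0.25,-0.02,-0.03,0,0,0,0],
  ],
)

```text
t: 3.75
tcp_pos: [0.513, 0.0192, 0.1027]
ee_rot: [[0.001, -0.956, 0.292], [0.001, 0.292, 0.956], [-1.0, -0.001, 0.001]]
wrist_force: [-0.3, -0.2, -0.4]
gripper_width: 0.0005
```

```bash
python3 go.py 3
```

```text
3 tool delta fractions [0.027 0.012 0.007]
[0.513  0.0192 0.1027] [-0.28 -0.22 -0.41] 3.75
```

Request:
move_arm(
  motion=[
    [0.01,0.01,0.01,0,0,0,0],
    [0.02,0.01,0.01,0,0,0,0],
    [0.03,0.01,0.01,0,0,0,0],
    [0.03,0.01,0.01,0,0,0,0],
  ],
)

```text
t: 4.25
tcp_pos: [0.5123, 0.0204, 0.1003]
ee_rot: [[0.002, -0.956, 0.292], [0.0, 0.292, 0.956], [-1.0, -0.002, 0.001]]
wrist_force: [-2.1, 0.5, 6.2]
gripper_width: 0.0007
```

Request:
move_arm(
  motion=[
    [0.005,0,0,0,0,0,0],
    [0.01,0,0,0,0,0,0],
    [0.01,0,0,0,0,0,0],
  ],
)

```text
t: 4.62
tcp_pos: [0.5123, 0.0204, 0.1002]
ee_rot: [[0.002, -0.956, 0.292], [0.0, 0.292, 0.956], [-1.0, -0.002, 0.001]]
wrist_force: [-3.9, 0.2, 10.3]
gripper_width: 0.0007
```

Pad 3 is rigid: the force reached 10 N with no travel. On to pad 0.

```bash
python3 go.py 0
```

```text
0 tool delta fractions [ 0.004 -0.657  0.374]
[0.5123 0.0204 0.1002] [-3.89  0.17 10.3 ] 4.625
```

Request:
move_arm(
  motion=[
    [-0.2,0,0,0,0,0,0],
    [-0.2,-0.4,0.2,0,0,0,0],
    [-0.2,-0.66,0.37,0,0,0,0],
    [-0.2,-0.66,0.37,0,0,0,0],
    [-0.1,-0.66,0.37,0,0,0,0],
    [-0.04,-0.66,0.37,0,0,0,0],
    [-0.02,-0.66,0.37,0,0,0,0],
    [-0.02,-0.66,0.37,0,0,0,0],
  ],
)

```text
t: 5.62
tcp_pos: [0.586, 0.0364, 0.1024]
ee_rot: [[0.002, -0.956, 0.292], [0.0, 0.292, 0.956], [-1.0, -0.002, 0.001]]
wrist_force: [0.2, -0.1, 0.5]
gripper_width: 0.0003
```

```bash
python3 go.py 0
```

```text
0 tool delta fractions [0.024 0.001 0.006]
[0.586  0.0364 0.1024] [ 0.23 -0.14  0.47] 5.625
```

Request:
move_arm(
  motion=[
    [0.01,0,0,0,0,0,0],
    [0.02,0,0,0,0,0,0],
    [0.03,0,0,0,0,0,0],
    [0.035,0,0,0,0,0,0],
    [0.035,0,0,0,0,0,0],
  ],
)

```text
t: 6.25
tcp_pos: [0.5861, 0.0364, 0.1002]
ee_rot: [[0.003, -0.956, 0.292], [0.0, 0.292, 0.956], [-1.0, -0.003, 0.001]]
wrist_force: [-3.6, -0.5, 8.6]
gripper_width: 0.0005
```

```bash
python3 go.py 1
```

```text
1 tool delta fractions [ 0.003 -0.377 -0.653]
[0.5861 0.0364 0.1002] [-3.57 -0.46  8.64] 6.25
```

Pad 0 is rigid. Next is pad 1, with the descent in the same call (2 mm above, then slowly to about 1.5 mm below the surface).

Request:
move_arm(
  motion=[
    [-0.2,0,0,0,0,0,0],
    [-0.2,-0.2,-0.35,0,0,0,0],
    [-0.2,-0.38,-0.65,0,0,0,0],
    [-0.2,-0.38,-0.65,0,0,0,0],
    [-0.1,-0.38,-0.65,0,0,0,0],
    [-0.03,-0.38,-0.65,0,0,0,0],
    [-0.02,-0.38,-0.65,0,0,0,0],
    [-0.01,-0.38,-0.65,0,0,0,0],
    [0,-0.38,-0.65,0,0,0,0],
    [0.01,-0.38,-0.65,0,0,0,0],
    [0.015,-0.38,-0.65,0,0,0,0],
    [0.015,-0.38,-0.65,0,0,0,0],
  ],
)

```text
t: 7.75
tcp_pos: [0.6036, -0.0367, 0.1002]
ee_rot: [[0.004, -0.956, 0.292], [0.0, 0.292, 0.956], [-1.0, -0.004, 0.001]]
wrist_force: [-3.4, 1.0, 7.7]
gripper_width: 0.0005
```

```bash
python3 go.py 1 4
```

```text
1 tool delta fractions [ 0.002  0.004 -0.005]
4 tool delta fractions [-0.001  0.664 -0.384]
[ 0.6036 -0.0367  0.1002] [-3.41  1.    7.71] 7.75
```

Pad 1 is rigid. Next is pad 4.

Request:
move_arm(
  motion=[
    [-0.2,0,0,0,0,0,0],
    [-0.2,0.35,-0.2,0,0,0,0],
    [-0.2,0.66,-0.38,0,0,0,0],
    [-0.2,0.66,-0.38,0,0,0,0],
    [-0.1,0.66,-0.38,0,0,0,0],
    [-0.03,0.66,-0.38,0,0,0,0],
    [-0.02,0.66,-0.38,0,0,0,0],
    [-0.01,0.66,-0.38,0,0,0,0],
    [0,0.66,-0.38,0,0,0,0],
    [0.01,0.66,-0.38,0,0,0,0],
    [0.015,0.66,-0.38,0,0,0,0],
    [0.015,0.66,-0.38,0,0,0,0],
  ],
)

```text
t: 9.25
tcp_pos: [0.5297, -0.0537, 0.0988]
ee_rot: [[0.005, -0.956, 0.292], [0.0, 0.292, 0.956], [-1.0, -0.005, 0.002]]
wrist_force: [0.0, 1.2, 5.4]
gripper_width: 0.0006
```

```bash
python3 go.py 4 5
```

```text
4 tool delta fractions [-0.012  0.006 -0.005]
5 tool delta fractions [-0.011 -0.372 -0.664]
[ 0.5297 -0.0537  0.0988] [0.03 1.21 5.37] 9.25
```

Pad 4 gives: the tip is 1.4 mm lower at only 5 N. I press further in steps.

Request:
move_arm(
  motion=[
    [0.01,0,0,0,0,0,0],
    [0.02,0,0,0,0,0,0],
    [0.025,0,0,0,0,0,0],
  ],
)

```text
t: 9.62
tcp_pos: [0.5297, -0.0537, 0.0963]
ee_rot: [[0.005, -0.956, 0.292], [0.0, 0.292, 0.956], [-1.0, -0.005, 0.002]]
wrist_force: [-1.3, 0.7, 4.2]
gripper_width: 0.0003
```

Request:
move_arm(
  motion=[
    [0.005,0,0,0,0,0,0],
    [0.01,0,0,0,0,0,0],
    [0.013,0,0,0,0,0,0],
    [0.013,0,0,0,0,0,0],
  ],
)

```text
t: 10.12
tcp_pos: [0.5297, -0.0537, 0.0952]
ee_rot: [[0.005, -0.956, 0.292], [0.0, 0.292, 0.956], [-1.0, -0.005, 0.002]]
wrist_force: [-1.8, 0.9, 6.6]
gripper_width: 0.0004
```

```bash
python3 - <<'E'
from h import *
from plant import nets
for c in("top","side"):
    f=optics.grab_frame(c); cv2.imwrite(f"pics/{c}2.png",f)
    print([(d["score"],d["centre"]) for d in nets.landmark_of(c,"drawer_front")])
E
python3 go.py 4
```

```text
[(0.66, [0.4215, -0.078, 0.0765]), (0.33, [0.7081, 0.0105, -0.0031])]
[(0.93, [0.422, -0.0835, 0.0765])]
4 tool delta fractions [-0.047  0.006 -0.005]
[ 0.5297 -0.0537  0.0953] [-1.56  0.82  7.14] 10.325
```

View pics/side2.png

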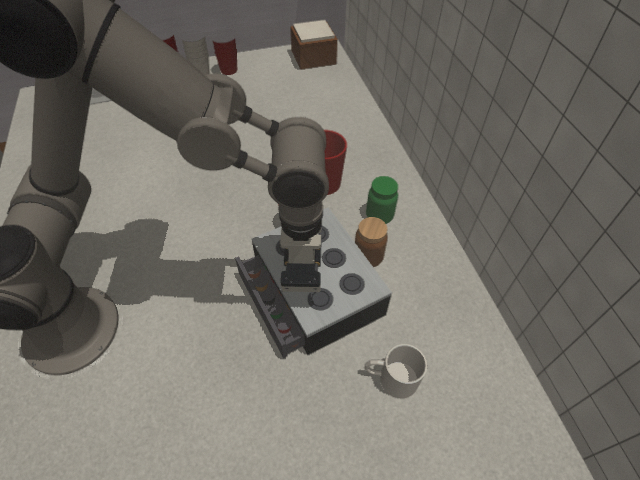

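The drawer is out, showing at (270,300), and the cup, jar and mug are in place. Moving straight up.

Request:
move_arm(
  motion=[
    [-0.1,0,0,0,0,0,0],
    [-0.4,0,0,0,0,0,0],
    [-0.8,0,0,0,0,0,0],
    [-1,0,0,0,0,0,0],
    [-1,0,0,0,0,0,0],
    [-1,0,0,0,0,0,0],
    [-1,0,0,0,0,0,0],
    [-1,0,0,0,0,0,0],
  ],
)

```text
t: 11.32
tcp_pos: [0.5288, -0.0537, 0.1944]
ee_rot: [[0.004, -0.956, 0.292], [0.0, 0.292, 0.956], [-1.0, -0.004, 0.002]]
wrist_force: [0.2, 0.7, -0.2]
gripper_width: 0.0003
```

Run:
```python
from h import *
from plant import nets, job
for c in("top","side"):
    f=optics.grab_frame(c)
    for n in("drawer_front","takeaway_cup","mug","bean_jar"):
        print(c,n,[(round(d["score"],2),np.round(d["centre"],3).tolist()) for d in nets.landmark_of(c,n)[:3]])
s=status.read_state();print(s["tcp_pos"],s["wrist_force"],s["t"])
```

```text
top drawer_front [(0.81, [0.422, -0.079, 0.077])]
top takeaway_cup [(0.78, [0.561, 0.165, -0.0]), (0.61, [0.673, 0.281, 0.0])]
top mug []
top bean_jar [(0.74, [0.787, 0.13, -0.003]), (0.55, [0.706, 0.01, -0.002])]
side drawer_front [(0.57, [0.425, -0.083, 0.078])]
side takeaway_cup [(0.79, [0.674, 0.279, -0.001])]
side mug [(0.85, [0.667, -0.305, 0.002])]
side bean_jar [(0.94, [0.782, 0.133, 0.001]), (0.86, [0.711, 0.012, 0.002])]
[ 0.52921742 -0.0536915   0.19527542] [-0.23454365  0.59702786 -0.59745007] 11.825
```

```bash
python3 -c "
from plant import job; print(job.job_done())"
```

```text
the job is handed in; nothing more can be done
None
```

The drawer sprang open, and I handed the job in at about 12 s of robot time. No verdict was reported.

**What I did:** I located the six pads from both cameras and felt them with closed fingertips. Three were rigid: near left, far left and far middle, with 8–10 N and no travel. The near middle pad gave. I pressed it about 5 mm, with about 7 N at most in the readings taken, until the drawer released, then lifted straight up 100 mm.

**Last checks:**
- **Drawer:** its front moved about 48 mm outward in both camera views.
- **Cup, mug and jar:** all were found within 5 mm of their starting positions. The last top view missed the mug and the last side view missed the small cup, but the other camera saw each one in place.
- **Contact:** the wrist force was near zero after lifting, so the robot was touching nothing.
- **Not checked:** I did not measure whether the release pad rose back to flush. Nothing was pressing on it after the lift.

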